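Pull-test a glued fitting with a spring gauge

TASK

Do the pull test on the red panel piece: take the black grip of the spring gauge hooked to it and draw it straight out, away from the panel piece, until the yellow pointer stands level with the orange mark on the scale, and no further. Hold it there for two seconds, then ease the gauge gently all the way back home before you let go. Leave the blue piece's gauge alone and do not shift the marks.

Things in the scene. Friction and masses are not known exactly. Their poses are not given: they have to be found in the camera images.
- red_gauge (a joint): How far the red jig's spring gauge is drawn out, in m: 0 = home (as found), end stop at 0.130. It slides level, straight along the jig's -x axis (away from the red panel piece, roughly towards the robot). The spring always pulls it home: about 3 N at 0, plus 1 N per 10 mm. It does not latch: let go, and it flies back.
- red_grip (a point): Centre of the top of the black upright grip of the gauge hooked to the red panel piece: a plate 14 mm along x, 40 mm along y, from 20 to 100 mm over the table. Behind it (+x) a 12 mm stem, top 42 mm over the table, leads to the gauge body 33 mm off (top 52 mm); above 55 mm the grip is free all round. Axes are the jig's: x from grip to panel piece, z up. The jig is fixed, its base 340 x 110 x 12 mm.
- red_pointer (a point): Tip of the yellow pointer bar (5 mm wide along x) on the red jig's gauge, 48 mm over the table; it moves with the grip, 60 mm behind its middle in x and 44 mm to the -y side, above the white scale with black lines every 10 mm. Same axes as the jig.
- red_mark (a point): Centre of the top of the orange clip on the red jig's scale, 42 mm over the table, 10 mm wide along x. It sits 50 to 85 mm from the pointer's home, towards the jig's -x, and stays by friction; the pointer passes 4 mm above it. Same axes as the jig. Pointer level with mark: their x in the jig's axes is equal.
- blue_grip (a point): The same point on the grip of the other jig, alike in every way but with a blue panel piece, standing beside the red one (either side). Not to be used.

How it is judged:
By the outcome, as a careful person would: the job done as asked, in the order asked, and still so for the second after the job is handed in, with the robot touching nothing.
It also fails if it takes over 43 s, if anything falls off the work surface, if the arm or the gripper's body presses on something with over 40 N, if the wrist force passes 120 N, or if a joint passes its speed limit or range.

ROBOT

A 6-joint arm with a two-finger parallel gripper is mounted at the origin on the work surface. World frame = base frame: x ahead of the robot, y to its left, z up, the work surface at z = 0. Lengths are in m, angles in degrees, forces in N, time in s.
With the tool pointing down it reaches from about 0.225 to 0.875 m from the base axis. Payload 3.4 kg.
Tool frame: the origin (TCP) lies at the very end of the fingers, on their centre line; the grasp point (between the pads) lies 19 mm behind it (env.grasp_offset is the distance from the TCP to the grasp point, in m); z points along the fingers, y is the line along which they close (so a half turn about z gives the same grasp; the last joint's range is limited). The gripper opens to 85 mm and grips with 20 to 120 N. Pads are 22 mm wide; open, the fingers measure 114 mm over their backs; the gripper's body (76 mm by 85 mm) begins 54 mm behind the grasp point. The pads swing forward as they close: fully open they stand 13 mm farther back than shut.
Start: joints at [-83.423, 15.808, 86.224, -0, 77.962, -6.933], TCP at [0.134, -0.559, 0.231] pointing down, gripper open.
Joint ranges: [-165.64, 165.64], [-43.16, 119.46], [12.63, 154.43], [-67.54, 247.53], [6.08, 155.33], [-154.97, 154.97]. Speed limits (degrees/s): [147.25, 147.25, 180, 180, 180, 180].

INTERFACE

Orientations are given as a 3x3 rotation matrix whose columns are the frame's x, y, z axes.
In Python, from cell import sensors, viewer, env, spotter gives the robot as it stands.
- The arm moves only by the tool jog_arm, never from a script. Its arguments are lists of equal length, an entry for each row: "hand": the opening, from 0 (shut) to 1 (fully open); "dp": the shift along the tool's x, y, z in cm, a list of three; "rotation": the turn, a rotation vector about the tool's x, y, z in degrees, a list of three. In form: {"hand": [hand, ...], "dp": [[tx, ty, tz], ...], "rotation": [[wx, wy, wz], ...]}. A call has 1 to 12 rows; each row is the pose to reach, as a shift and turn from the pose commanded when the call began, along the tool's axes at that moment; what a row does not reach only later rows make up. A row lasts 1/10 s, in which the tool goes at most 50 mm and 8.59 degrees, less where a joint would pass 70% of its speed; a pose out of reach is approached as far as the arm can. A call with a gripper value outside its range is refused whole. The fingers move at their own pace and stop on an object; the grip force is fixed at half the most. Time passes only in rows, so rows that repeat a pose let the fingers close. It gives the time, the measured TCP pose, the force, the opening and the grip force at its end, in the units of the state.
- sensors.sense(): the state, without advancing time (a new reading comes with each control period).
- viewer.read_camera(name): name is "side" or "top" or "wrist"; returns (picture, depth): 400x640x3 uint8, red, green, blue; 400x640 float32, m along the optical axis (not along the pixel's ray), 0 where there is no reading.
- viewer.calibration(name): a dict with "fx", "fy", "cx", "cy" (pixels), "D" ([k1, k2, p1, p2, k3] as OpenCV has them; the pictures are not rectified), "R" (3x3) and "t" (3): a world point X has camera coordinates R X + t; the wrist camera has in their place "T_tool_cam" (4x4, takes a point from camera to tool coordinates, whose origin is the TCP and whose axes are the flange's). Camera axes: x right, y down, z forward; pixel columns grow to the right and rows downward; lengths in m; the calibration is good to about 2 mm. A picture is of the moment at which its call begins: read the wrist's pose just before it. calibration takes no time and is no camera call.
- env.job_done(): hands the job in; it is judged then, once.
Trained networks look in the newest picture that a camera, given by its name, has taken for a name from the list of things; names that differ only in an ending like _2 or _b are one class to them, and where a whole thing is asked for, a point or a joint stands for the part that bears it (a point fixed in the world has none). Each returns a list of dicts, best first, with "score" (0 to 1); they miss things now and then, are a little off and sometimes report something else, mostly with a low value. They report only what shows in the picture. A call takes as long as a camera call.
- spotter.search_frame(camera, target): "at" ([column, row] in pixels, amid what is visible of it).
- spotter.landmark_of(camera, target): "at" ([column, row] in pixels: a listed point, or the origin of a listed thing).
The state is a dict: "time_s": time; "joint_pos": joint angles; "joint_velocities": joint speeds; "joint_torque": joint torques, N m; "tool_pos": TCP position; "ee_rot": TCP orientation; "wrist_force": force on the tool from outside, world axes, zero at the start; "wrist_torque": the same for the moment, N m; "finger_gap": finger opening in m; "grasp_force": force on a finger pad.
Only numpy, scipy, OpenCV 4.12 (cv2) and the standard library are available. Lean on these libraries where they do the work, as an engineer would, in place of code of your own. Each camera call takes 0.05 s, during which the arm holds its last target. There are 200 camera calls.

## Working session

There is one attempt and no reset: what is moved stays moved. The work goes in short steps, Python scripts to look and compute and a tool call to move; the robot and the scene stay as the last step left them, time stands still between calls to the robot, and variables do not carry over. Pictures are saved under pics/ and viewed, at most 10 in all, crops included, and the job is handed in when it is done.

Besides the shell and the picture viewer there is one more tool, called after "Emit:" as name(argument=value, ...) on one line, values as JSON. jog_arm: Moves the arm, as the interface text tells. Its arguments: {"type":"object","properties":{"hand":{"type":"array"},"dp":{"type":"array"},"rotation":{"type":"array"}},"required":["hand","dp","rotation"]}

```bash
mkdir -p pics
cat > h.py <<'E'
import numpy as np, cv2
from cell import sensors, viewer, env, spotter
def ray(cam,px):
    c=viewer.calibration(cam)
    K=np.array([[c['fx'],0,c['cx']],[0,c['fy'],c['cy']],[0,0,1.]])
    u=cv2.undistortPoints(np.array([[px]],float),K,np.array(c['D'],float))[0,0]
    d=np.array([u[0],u[1],1.])
    if 'R' in c:
        R=np.array(c['R']);t=np.array(c['t']); return -R.T@t, R.T@d
    s=sensors.sense();T=np.array(c['T_tool_cam']);R=np.array(s['ee_rot'])
    return R@T[:3,3]+np.array(s['tool_pos']), R@T[:3,:3]@d
def atz(cam,px,z):
    o,d=ray(cam,px); return o+d*(z-o[2])/d[2]
Z=dict(red_grip=.1,red_pointer=.048,red_mark=.042,blue_grip=.1)
E
python3 - <<'E'
from h import *
for cam in ['top','side']:
    p,d=viewer.read_camera(cam); cv2.imwrite(f'pics/{cam}0.png',p[:,:,::-1])
    for n in Z:
        for r in spotter.landmark_of(cam,n)[:2]: print(cam,n,r['score'],r['at'],atz(cam,r['at'],Z[n]).round(4))
print(sensors.sense())
E
```

```text
top red_grip 0.59 [377.7, 214.4] [ 0.5969 -0.1369  0.1   ]
top red_pointer 0.73 [404.1, 190.0] [ 0.6458 -0.1923  0.048 ]
top red_mark 0.58 [394.8, 232.9] [ 0.5711 -0.1761  0.042 ]
top blue_grip 0.92 [189.1, 253.0] [0.5305 0.1642 0.1   ]
side red_grip 0.69 [379.4, 174.0] [ 0.5924 -0.1354  0.1   ]
side red_pointer 0.85 [373.1, 184.6] [ 0.6368 -0.1798  0.048 ]
side red_mark 0.63 [403.4, 197.1] [ 0.5726 -0.1859  0.042 ]
side blue_grip 0.56 [263.3, 273.0] [0.5331 0.1634 0.1   ]
{'time_s': 0.5, 'joint_pos': array([-8.34224494e+01,  1.58094473e+01,  8.62269193e+01, -2.05665644e-03,
        7.79628708e+01, -6.93231363e+00]), 'joint_velocities': array([ 0.018237  , -0.0510502 , -0.05436447, -0.00501802,  0.05614917,
       -0.04414764]), 'joint_torque': array([-4.32424922e-04, -4.16258633e+01, -2.45878565e+01, -2.14141323e-05,
        1.44006248e-03,  1.85260029e-05]), 'tool_pos': array([ 0.13431518, -0.5591012 ,  0.23129523]), 'ee_rot': array([[ 9.72327966e-01,  2.33620046e-01, -3.33503380e-05],
       [ 2.33620045e-01, -9.72327966e-01, -1.72448755e-05],
       [-3.64562150e-05,  8.97636727e-06, -9.99999999e-01]]), 'wrist_force': array([-0.49009515,  0.13976837, -0.67988198]), 'wrist_torque': array([-0.02496956, -0.02792543, -0.05181162]), 'grasp_force': 0.0, 'finger_gap': 0.08555436628094422}
```

View pics/top0.png

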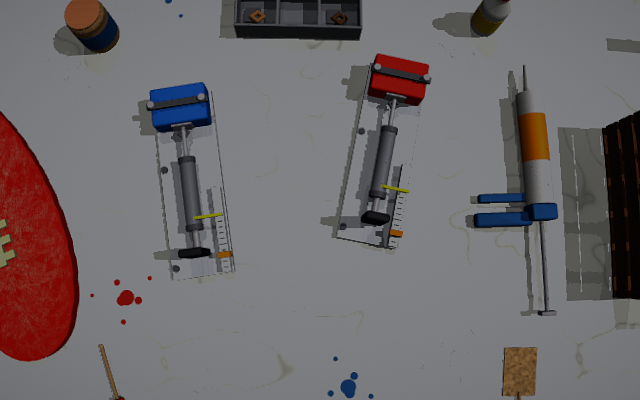

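View pics/side0.png

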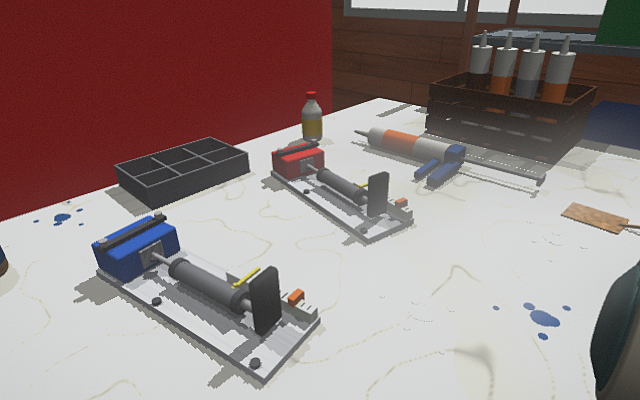

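The red jig is on the right at about (380,150), and its grip is near (377,214). The pointer is at (404,190) and the mark at (395,233). The jig's yaw is about -10.5°. The blue jig on the left stays untouched. Next I'm moving above the red grip.

Emit:
jog_arm(hand=[1,1,1,1,1,1,1,1,0.6,0.6,0.6,0.6], dp=[[4,-2,-1],[8.5,-4.7,-2],[13,-7.2,-3],[17.5,-9.7,-3],[22,-12.2,-3],[26.5,-14.7,-3],[31,-17.2,-3],[35.5,-19.7,-3],[40,-22.2,-3],[44.5,-24.7,-3],[49,-27.2,-3],[53,-29.4,-3]], rotation=[[0,0,-5],[0,0,-11],[0,0,-17],[0,0,-23],[0,0,-29],[0,0,-35],[0,0,-41],[0,0,-47],[0,0,-53],[0,0,-59],[0,0,-63],[0,0,-66]])

```text
time_s: 1.7
tool_pos: [0.5725, -0.1567, 0.2615]
ee_rot: [[0.179, 0.984, 0.001], [0.984, -0.179, -0.001], [-0.001, 0.001, -1.0]]
wrist_force: [0.5, -1.0, 0.2]
finger_gap: 0.0514
grasp_force: 0.0
```

Run:
```python
from h import *
s=sensors.sense();print(s['time_s'],s['tool_pos'],s['ee_rot'],s['joint_pos'],s['finger_gap'])
print(np.round(viewer.calibration('wrist')['T_tool_cam'],3))
p,d=viewer.read_camera('wrist'); cv2.imwrite('pics/w1.png',p[:,:,::-1])
for n in Z:
    for r in spotter.landmark_of('wrist',n)[:2]: print(n,r['score'],r['at'],atz('wrist',r['at'],Z[n]).round(4))
```

```text
1.7 [ 0.57251935 -0.15670914  0.26152311] [[ 1.79391897e-01  9.83777554e-01  5.21506099e-04]
 [ 9.83777564e-01 -1.79391578e-01 -6.05534804e-04]
 [-5.02157746e-04  6.21674037e-04 -9.99999681e-01]] [-2.20092592e+01  1.65632942e+01  8.08667806e+01 -2.11479216e-02
  8.25292212e+01 -1.16721831e+01] 0.05137920738789685
[[ 0.    -0.946 -0.324  0.084]
 [ 1.     0.001 -0.     0.001]
 [ 0.    -0.324  0.946 -0.142]
 [ 0.     0.     0.     1.   ]]
red_grip 0.74 [341.3, 155.9] [ 0.5997 -0.1311  0.1   ]
red_pointer 0.6 [391.7, 190.4] [ 0.6463 -0.191   0.048 ]
red_mark 0.49 [321.6, 183.9] [ 0.5708 -0.1736  0.042 ]
```

View pics/w1.png

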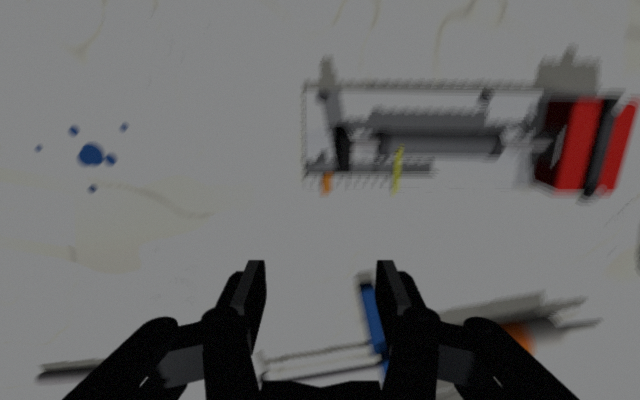

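The red jig is nearly parallel to the image axis. Its grip is at (341,156), the pointer at (396,170) and the mark at (325,183). The picture is a bit blurred, so I'll centre, settle and measure again.

Emit:
jog_arm(hand=[0.6,0.6,0.6,0.6], dp=[[1.5,1,1.5],[2.6,2,3],[2.6,2,3],[2.6,2,3]], rotation=[[0,0,0],[0,0,0],[0,0,0],[0,0,0]])

```text
time_s: 2.35
tool_pos: [0.595, -0.1365, 0.2301]
ee_rot: [[0.182, 0.983, -0.003], [0.983, -0.182, 0.0], [-0.0, -0.003, -1.0]]
wrist_force: [-0.1, -0.3, 0.2]
finger_gap: 0.0514
grasp_force: 0.0
```

Run:
```python
from h import *
s=sensors.sense();print(s['time_s'],s['tool_pos'],np.round(s['ee_rot'],4)[:,1])
p,d=viewer.read_camera('wrist'); cv2.imwrite('pics/w2.png',p[:,:,::-1]); np.save('pics/w2d.npy',d)
P={}
for n in list(Z)[:3]:
    for r in spotter.landmark_of('wrist',n)[:1]: P[n]=atz('wrist',r['at'],Z[n]);print(n,r['score'],r['at'],P[n].round(4))
g=cv2.cvtColor(p,cv2.COLOR_RGB2GRAY)
for l in cv2.createLineSegmentDetector().detect(g)[0][:,0]:
    a=atz('wrist',l[:2],.012);b=atz('wrist',l[2:],.012);v=b-a
    if np.hypot(*(l[2:]-l[:2]))>70 and min(l[1],l[3])<260: print(l.round(),np.hypot(*v[:2]).round(3),np.degrees(np.arctan2(v[1],v[0])).round(2))
hsv=cv2.cvtColor(p,cv2.COLOR_RGB2HSV)
for nm,lo,hi in [('y',(24,110,60),(34,255,255)),('o',(8,120,60),(19,255,255))]:
    m=cv2.inRange(hsv,lo,hi); n,L,st,c=cv2.connectedComponentsWithStats(m)
    print(nm,[(st[i].tolist(),c[i].round(1).tolist()) for i in range(1,n) if st[i,4]>25])
```

```text
2.35 [ 0.59504793 -0.13651792  0.23010011] [ 0.9833 -0.182  -0.0026]
red_grip 0.83 [320.3, 192.0] [ 0.5964 -0.136   0.1   ]
red_pointer 0.69 [379.6, 221.0] [ 0.648  -0.1933  0.048 ]
red_mark 0.71 [378.7, 221.9] [ 0.6477 -0.1968  0.042 ]
[538. 126. 619. 127.] 0.089 -9.99
[639. 138. 612. 228.] 0.105 -100.78
[474. 191. 386. 189.] 0.099 168.72
[469. 120. 321. 118.] 0.155 169.14
[353. 160. 446. 162.] 0.1 -11.45
[608. 131. 585. 219.] 0.102 -100.72
[575. 226. 600. 133.] 0.108 78.94
[570. 136. 549. 226.] 0.103 -100.73
y [([377, 182, 9, 47, 241], [380.7, 204.1])]
o [([302, 208, 10, 20, 189], [306.7, 217.2]), ([178, 382, 24, 18, 263], [190.4, 392.5]), ([451, 383, 13, 17, 90], [455.9, 393.0])]
```

View pics/w2.png

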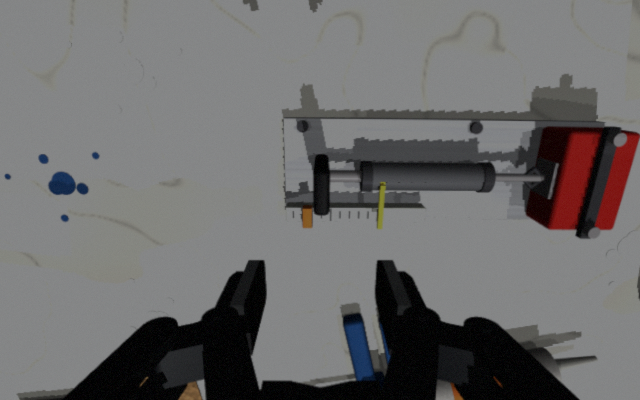

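The grip is at (320,190), directly under the TCP. The pointer is at (380,205) and the mark at (307,217), with the jig's yaw about -10.9°. The network's red_mark report here was wrong, because it landed on the pointer. I'm descending and closing now.

Emit:
jog_arm(hand=[0.6,0.6,0.6,0.6,0.6,0.6,0.6], dp=[[0.1,0.1,4],[0.1,0.1,8],[0.1,0.1,12],[0.1,0.1,14.5],[0.1,0.1,16],[0.1,0.1,16.7],[0.1,0.1,16.7]], rotation=[[0,0,0.4],[0,0,0.4],[0,0,0.4],[0,0,0.4],[0,0,0.4],[0,0,0.4],[0,0,0.4]])

```text
time_s: 3.25
tool_pos: [0.5964, -0.1358, 0.0639]
ee_rot: [[0.189, 0.982, -0.001], [0.982, -0.189, 0.0], [-0.0, -0.001, -1.0]]
wrist_force: [-0.1, 0.2, -0.7]
finger_gap: 0.0516
grasp_force: 0.0
```

Emit:
jog_arm(hand=[0.4,0.3,0.2,0.1,0,0,0,0], dp=[[0,0,0],[0,0,0],[0,0,0],[0,0,0],[0,0,0],[0,0,0],[0,0,0],[0,0,0]], rotation=[[0,0,0],[0,0,0],[0,0,0],[0,0,0],[0,0,0],[0,0,0],[0,0,0],[0,0,0]])

```text
time_s: 4.05
tool_pos: [0.5955, -0.1355, 0.0655]
ee_rot: [[0.189, 0.982, -0.002], [0.982, -0.189, -0.0], [-0.0, -0.002, -1.0]]
wrist_force: [-4.9, 0.4, 5.6]
finger_gap: 0.0134
grasp_force: 58.9
```

```bash
cat > m.py <<'E'
from h import *
import sys
s=sensors.sense();print(s['time_s'],s['tool_pos'].round(4),np.round(s['ee_rot'],4)[:,1],s['wrist_force'].round(1),s['finger_gap'].round(4),s['grasp_force'])
a=np.radians(-10.9);ux=np.array([np.cos(a),np.sin(a),0])
for cam in ['wrist','top']:
    p,d=viewer.read_camera(cam); cv2.imwrite(f'pics/{cam}_{sys.argv[1]}.png',p[:,:,::-1])
    for n in list(Z)[:3]:
        for r in spotter.landmark_of(cam,n)[:1]: P=atz(cam,r['at'],Z[n]);print(cam,n,r['score'],r['at'],P.round(4),(P@ux).round(4))
    hsv=cv2.cvtColor(p,cv2.COLOR_RGB2HSV)
    for nm,lo,hi,z in [('y',(24,110,60),(34,255,255),.048),('o',(8,120,60),(19,255,255),.042)]:
        m=cv2.inRange(hsv,lo,hi); n,L,st,c=cv2.connectedComponentsWithStats(m)
        for i in range(1,n):
            if st[i,4]>15:
                P=atz(cam,c[i],z)
                if abs(P[1]+.18)<.06 and abs(P[0]-.6)<.1: print(cam,nm,st[i].tolist(),c[i].round(1),P.round(4),(P@ux).round(4))
E
python3 m.py a
```

```text
Traceback (most recent call last):
  File "m.py", line 3, in <module>
    s=sensors.sense();print(s['time_s'],s['tool_pos'].round(4),np.round(s['ee_rot'],4)[:,1],s['wrist_force'].round(1),s['finger_gap'].round(4),s['grasp_force'])
                                                                                                                      ^^^^^^^^^^^^^^^^^^^^^
AttributeError: 'float' object has no attribute 'round'
```

```bash
sed -i "s/s\['finger_gap'\].round(4)/s['finger_gap']/" m.py; python3 m.py a
```

```text
4.05 [ 0.5955 -0.1355  0.0655] [ 0.9821 -0.1886 -0.0018] [-4.9  0.4  5.6] 0.013394053151505709 58.86083006858826
wrist red_grip 0.57 [320.1, 324.6] [ 0.596 -0.137  0.1  ] 0.6112
wrist y [424, 265, 17, 50, 481] [432.  288.4] [ 0.6523 -0.1657  0.048 ] 0.6719
top red_mark 0.58 [397.0, 232.0] [ 0.5727 -0.18    0.042 ] 0.5964
top o [394, 232, 9, 5, 25] [398.8 234.2] [ 0.5689 -0.1831  0.042 ] 0.5933
```

View pics/wrist_a.png

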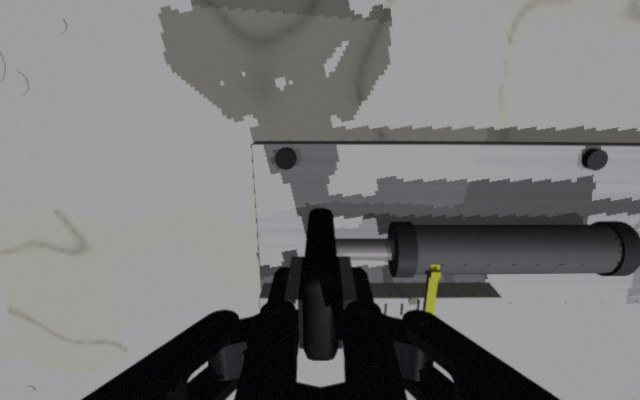

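The pads hold the grip at (320,280). The pointer shows at (432,288), and the mark is hidden behind the finger. I'm drawing out 6.5 cm first, then I'll measure.

Emit:
jog_arm(hand=[0,0,0,0,0,0,0,0,0,0,0,0], dp=[[0,-0.4,0],[0,-1,0],[0,-1.7,0],[0,-2.4,0],[0,-3.1,0],[0,-3.8,0],[0,-4.5,0],[0,-5.2,0],[0,-5.8,0],[0,-6.2,0],[0,-6.5,0],[0,-6.5,0]], rotation=[[0,0,0],[0,0,0],[0,0,0],[0,0,0],[0,0,0],[0,0,0],[0,0,0],[0,0,0],[0,0,0],[0,0,0],[0,0,0],[0,0,0]])

```text
time_s: 5.65
tool_pos: [0.536, -0.1241, 0.0655]
ee_rot: [[0.189, 0.982, 0.007], [0.982, -0.189, -0.002], [-0.001, 0.008, -1.0]]
wrist_force: [8.6, -0.9, 0.4]
finger_gap: 0.013
grasp_force: 58.6
```

```bash
python3 m.py b
```

```text
5.65 [ 0.536  -0.1241  0.0655] [ 0.9819 -0.1892  0.0077] [ 8.6 -0.9  0.4] 0.012985866932619976 58.61328899860382
wrist red_grip 0.93 [320.1, 322.4] [ 0.5366 -0.1246  0.1   ] 0.5505
wrist red_mark 0.88 [397.3, 319.2] [ 0.5732 -0.176   0.042 ] 0.5962
wrist y [424, 264, 16, 51, 466] [431.2 289.1] [ 0.5929 -0.1552  0.048 ] 0.6115
wrist o [390, 304, 18, 16, 230] [398.2 310.5] [ 0.5744 -0.1701  0.042 ] 0.5962
```

View pics/wrist_b.png

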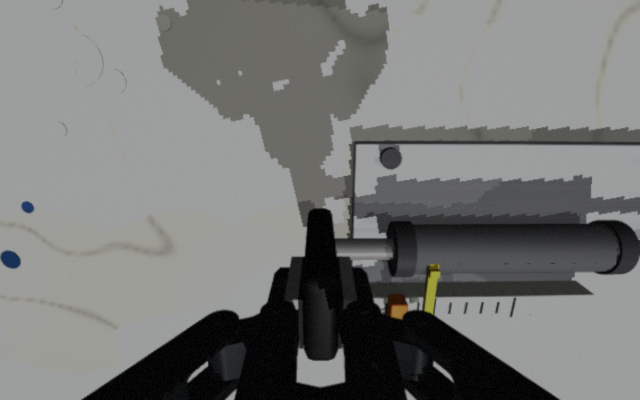

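The draw is about 61 mm so far. The pointer is at column 431 and the mark at column 397, which leaves about 15 mm. I'm creeping on.

Emit:
jog_arm(hand=[0,0,0,0,0], dp=[[0,-0.4,0],[0,-0.8,0],[0,-1.1,0],[0,-1.2,0],[0,-1.2,0]], rotation=[[0,0,0],[0,0,0],[0,0,0],[0,0,0],[0,0,0]])

```text
time_s: 6.55
tool_pos: [0.5249, -0.122, 0.0655]
ee_rot: [[0.189, 0.982, 0.008], [0.982, -0.189, -0.002], [-0.001, 0.009, -1.0]]
wrist_force: [9.3, -0.4, 0.5]
finger_gap: 0.0135
grasp_force: 58.8
```

```bash
python3 m.py c; python3 -c "
import cv2;p=cv2.imread('pics/wrist_c.png')[250:350,340:470];cv2.imwrite('pics/cc.png',cv2.resize(p,None,fx=6,fy=6,interpolation=cv2.INTER_NEAREST))"
```

```text
6.55 [ 0.5249 -0.122   0.0655] [ 0.9819 -0.1893  0.0087] [ 9.3 -0.4  0.5] 0.013514029514737262 58.815847635269165
wrist red_grip 0.83 [320.9, 323.8] [ 0.5256 -0.1232  0.1   ] 0.5394
wrist red_mark 0.49 [415.9, 320.5] [ 0.5727 -0.1771  0.042 ] 0.5958
wrist y [424, 264, 16, 50, 469] [431.2 288.2] [ 0.5817 -0.1526  0.048 ] 0.6001
wrist o [410, 304, 12, 7, 70] [415.1 306.9] [ 0.5731 -0.1675  0.042 ] 0.5944
```

View pics/cc.png

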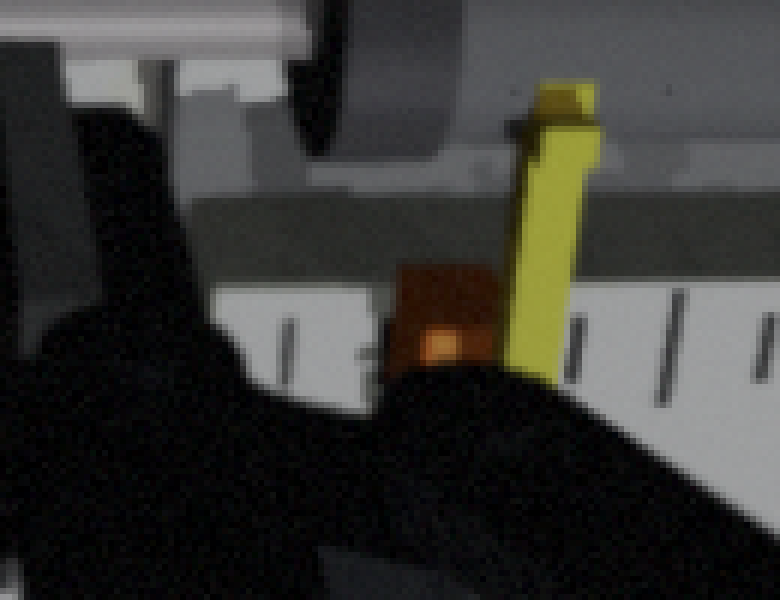

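The pointer tip is at about (430,307). The clip is at about columns 405–424, just to its left. I'll calculate the rest from edge points.

Run:
```python
from h import *
a=np.radians(-10.9);ux=np.array([np.cos(a),np.sin(a),0]);uy=np.array([-ux[1],ux[0],0])
for n,px,z in [('pL',(425.2,307),.048),('pR',(434.8,307),.048),('pLtop',(429.,275),.048),('pRtop',(438.5,275),.048),('oL',(405.5,304),.042),('tick',(451.5,308),.038),('tick-1',(436,308),.038)]:
    P=atz('wrist',px,z);print(n,(P@ux).round(4),(P@uy).round(4))
p=cv2.imread('pics/wrist_b.png')
h=cv2.cvtColor(p,cv2.COLOR_BGR2HSV)
for r in (300,304,308,312,316):
    print(r,[(c,p[r,c].tolist()) for c in range(384,412,2)])
cv2.imwrite('pics/bc.png',cv2.resize(p[250:350,340:470],None,fx=6,fy=6,interpolation=cv2.INTER_NEAREST))
```

```text
pL 0.5981 -0.0519
pR 0.6035 -0.052
pLtop 0.598 -0.0315
pRtop 0.6032 -0.0316
oL 0.5887 -0.054
tick 0.6177 -0.06
tick-1 0.6084 -0.0599
300 [(384, [81, 86, 85]), (386, [70, 74, 73]), (388, [18, 29, 46]), (390, [2, 17, 44]), (392, [1, 7, 40]), (394, [13, 26, 48]), (396, [8, 20, 45]), (398, [2, 13, 41]), (400, [7, 21, 47]), (402, [6, 20, 44]), (404, [9, 25, 48]), (406, [128, 129, 131]), (408, [153, 152, 151]), (410, [68, 73, 71])]
304 [(384, [97, 100, 97]), (386, [19, 26, 27]), (388, [6, 20, 41]), (390, [11, 24, 47]), (392, [8, 28, 62]), (394, [13, 33, 74]), (396, [20, 38, 79]), (398, [10, 37, 77]), (400, [16, 38, 79]), (402, [15, 39, 78]), (404, [14, 36, 77]), (406, [24, 44, 80]), (408, [137, 139, 142]), (410, [157, 156, 155])]
308 [(384, [67, 69, 69]), (386, [8, 12, 21]), (388, [12, 21, 44]), (390, [7, 26, 57]), (392, [42, 98, 146]), (394, [54, 118, 153]), (396, [58, 120, 156]), (398, [54, 118, 155]), (400, [53, 115, 154]), (402, [51, 114, 154]), (404, [51, 113, 153]), (406, [51, 112, 155]), (408, [134, 141, 155]), (410, [157, 158, 156])]
312 [(384, [64, 67, 66]), (386, [12, 21, 31]), (388, [5, 17, 41]), (390, [10, 34, 70]), (392, [52, 108, 152]), (394, [57, 120, 155]), (396, [55, 117, 154]), (398, [54, 116, 154]), (400, [53, 116, 154]), (402, [50, 113, 153]), (404, [48, 109, 148]), (406, [24, 60, 84]), (408, [14, 21, 20]), (410, [14, 15, 15])]
316 [(384, [5, 2, 2]), (386, [12, 9, 9]), (388, [3, 8, 19]), (390, [16, 37, 68]), (392, [42, 93, 131]), (394, [52, 115, 148]), (396, [54, 116, 152]), (398, [52, 114, 153]), (400, [52, 115, 153]), (402, [34, 81, 110]), (404, [7, 9, 13]), (406, [0, 0, 1]), (408, [2, 3, 3]), (410, [7, 9, 7])]
```

View pics/bc.png

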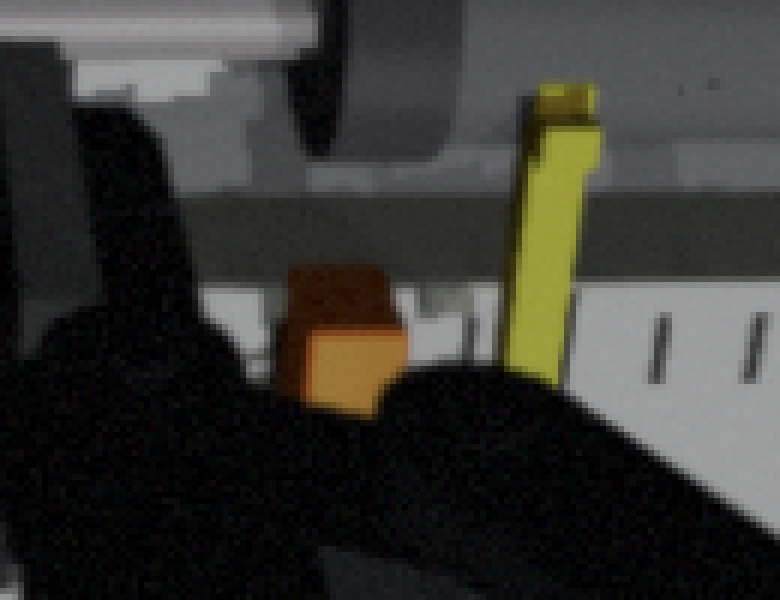

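The clip's top face in that earlier frame spans columns 391–408, so its centre is at u = 0.597. The pointer is now at u = 0.6008, which leaves about 3.9 mm.

Emit:
jog_arm(hand=[0,0,0,0,0], dp=[[0,-0.15,0],[0,-0.3,0],[0,-0.4,0],[0,-0.4,0],[0,-0.4,0]], rotation=[[0,0,0],[0,0,0],[0,0,0],[0,0,0],[0,0,0]])

```text
time_s: 7.45
tool_pos: [0.5213, -0.1213, 0.0655]
ee_rot: [[0.189, 0.982, 0.009], [0.982, -0.189, -0.002], [-0.001, 0.009, -1.0]]
wrist_force: [10.3, -0.5, -0.4]
finger_gap: 0.0132
grasp_force: 58.8
```

Run:
```python
from h import *
a=np.radians(-10.9);ux=np.array([np.cos(a),np.sin(a),0])
s=sensors.sense();print(s['time_s'],(s['tool_pos']@ux).round(4))
p,d=viewer.read_camera('wrist')
for px in [(425.2,307),(434.8,307)]: print((atz('wrist',px,.048)@ux).round(4))
cv2.imwrite('pics/dc.png',cv2.resize(p[250:350,340:470,::-1],None,fx=6,fy=6,interpolation=cv2.INTER_NEAREST))
c=viewer.calibration('wrist');K=np.array([[c['fx'],0,c['cx']],[0,c['fy'],c['cy']],[0,0,1.]])
# expected clip-top edges at row ~307
for u in (.5919,.5969,.6019):
    f=[(abs(atz('wrist',(q,307),.042)@ux-u),q) for q in np.arange(395,450,.2)];print(u,'col',min(f)[1].round(1))
```

```text
7.45 0.5349
0.5943
0.5997
0.5919 col 417.2
0.5969 col 425.8
0.6019 col 434.4
```

View pics/dc.png

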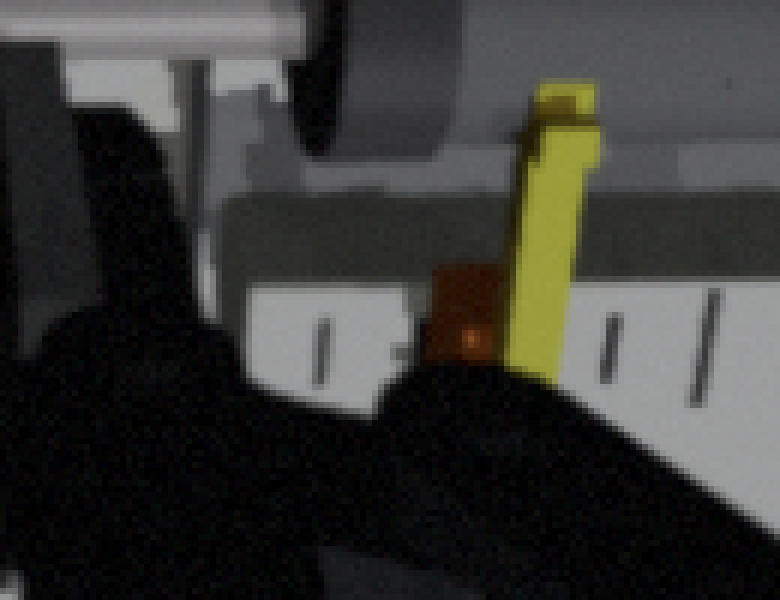

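Run:
```python
import cv2,numpy as np
for f in ('bc','dc'):
    p=cv2.imread(f'pics/{f}.png')[3::6,3::6].astype(int)
    for r0,r1 in ((296,302),(306,310)):
        m=p[r0-250:r1-250].mean(0)[:,2]
        s=(385,412) if f=='bc' else (406,438)
        print(f,r0,s[0],m[s[0]-340:s[1]-340].round().astype(int).tolist())
```

```text
bc 296 385 [68, 66, 58, 46, 44, 44, 43, 44, 42, 44, 44, 44, 44, 44, 45, 46, 45, 43, 44, 46, 70, 104, 118, 117, 90, 68, 77]
bc 306 385 [40, 21, 34, 42, 44, 54, 108, 144, 152, 154, 153, 153, 153, 153, 153, 153, 154, 153, 152, 153, 154, 154, 151, 155, 154, 155, 155]
dc 296 406 [122, 96, 73, 70, 68, 60, 46, 44, 44, 45, 44, 43, 42, 42, 42, 43, 43, 44, 52, 94, 145, 155, 156, 156, 155, 156, 155, 156, 154, 141, 136, 136]
dc 306 406 [112, 106, 74, 32, 20, 35, 40, 40, 40, 40, 49, 74, 91, 80, 72, 70, 51, 52, 96, 146, 155, 155, 156, 156, 155, 156, 156, 156, 156, 156, 156, 156]
```

By the clip's and pointer's pixel edges, they are level to within about 0.3 mm. I'm holding for more than two seconds.

Emit:
jog_arm(hand=[0,0,0,0,0,0,0,0,0,0,0,0], dp=[[0,0,0],[0,0,0],[0,0,0],[0,0,0],[0,0,0],[0,0,0],[0,0,0],[0,0,0],[0,0,0],[0,0,0],[0,0,0],[0,0,0]], rotation=[[0,0,0],[0,0,0],[0,0,0],[0,0,0],[0,0,0],[0,0,0],[0,0,0],[0,0,0],[0,0,0],[0,0,0],[0,0,0],[0,0,0]])

```text
time_s: 8.7
tool_pos: [0.5214, -0.1213, 0.0655]
ee_rot: [[0.189, 0.982, 0.009], [0.982, -0.189, -0.002], [-0.001, 0.009, -1.0]]
wrist_force: [10.1, -0.0, -0.8]
finger_gap: 0.0132
grasp_force: 58.8
```

Emit:
jog_arm(hand=[0,0,0,0,0,0,0,0,0,0,0,0], dp=[[0,0,0],[0,0,0],[0,0,0],[0,0,0],[0,0,0],[0,0,0],[0,0,0],[0,0,0],[0,0,0],[0,0,0],[0,0,0],[0,0,0]], rotation=[[0,0,0],[0,0,0],[0,0,0],[0,0,0],[0,0,0],[0,0,0],[0,0,0],[0,0,0],[0,0,0],[0,0,0],[0,0,0],[0,0,0]])

```text
time_s: 9.9
tool_pos: [0.5213, -0.1213, 0.0655]
ee_rot: [[0.189, 0.982, 0.009], [0.982, -0.189, -0.002], [-0.001, 0.009, -1.0]]
wrist_force: [9.4, -0.6, 0.4]
finger_gap: 0.0132
grasp_force: 58.8
```

Emit:
jog_arm(hand=[0,0,0,0,0,0,0,0,0,0,0,0], dp=[[0,0.2,0],[0,0.6,0],[0,1,0],[0,1.4,0],[0,1.8,0],[0,2.2,0],[0,2.6,0],[0,3,0],[0,3.4,0],[0,3.8,0],[0,4.2,0],[0,4.6,0]], rotation=[[0,0,0],[0,0,0],[0,0,0],[0,0,0],[0,0,0],[0,0,0],[0,0,0],[0,0,0],[0,0,0],[0,0,0],[0,0,0],[0,0,0]])

```text
time_s: 11.1
tool_pos: [0.5646, -0.1296, 0.0654]
ee_rot: [[0.189, 0.982, 0.005], [0.982, -0.189, -0.001], [-0.0, 0.005, -1.0]]
wrist_force: [4.7, 0.4, 3.2]
finger_gap: 0.0133
grasp_force: 59.5
```

Emit:
jog_arm(hand=[0,0,0,0,0,0,0,0,0,0,0,0], dp=[[0,0.4,0],[0,0.8,0],[0,1.2,0],[0,1.6,0],[0,2,0],[0,2.4,0],[0,2.7,0],[0,3,0],[0,3.2,0],[0,3.4,0],[0,3.5,0],[0,3.5,0]], rotation=[[0,0,0],[0,0,0],[0,0,0],[0,0,0],[0,0,0],[0,0,0],[0,0,0],[0,0,0],[0,0,0],[0,0,0],[0,0,0],[0,0,0]])

```text
time_s: 12.3
tool_pos: [0.5955, -0.1355, 0.0654]
ee_rot: [[0.189, 0.982, -0.002], [0.982, -0.189, -0.0], [-0.0, -0.002, -1.0]]
wrist_force: [-2.5, 0.3, 10.4]
finger_gap: 0.0131
grasp_force: 60.6
```

Emit:
jog_arm(hand=[0,0,0], dp=[[0,0,0],[0,0,0],[0,0,0]], rotation=[[0,0,0],[0,0,0],[0,0,0]])

```text
time_s: 12.6
tool_pos: [0.5955, -0.1355, 0.0654]
ee_rot: [[0.189, 0.982, -0.002], [0.982, -0.189, -0.0], [-0.0, -0.001, -1.0]]
wrist_force: [-1.8, 0.8, 9.7]
finger_gap: 0.0129
grasp_force: 60.6
```

The gauge is home again: the pose matches the starting one and it presses lightly on the stop. I'm releasing and lifting away.

Emit:
jog_arm(hand=[0.2,0.4,0.6,0.6,0.6,0.6], dp=[[0,0,0],[0,0,0],[0,0,0],[0,0,0],[0,0,0],[0,0,0]], rotation=[[0,0,0],[0,0,0],[0,0,0],[0,0,0],[0,0,0],[0,0,0]])

```text
time_s: 13.2
tool_pos: [0.5967, -0.1356, 0.0641]
ee_rot: [[0.189, 0.982, -0.0], [0.982, -0.189, 0.0], [-0.0, -0.0, -1.0]]
wrist_force: [-0.9, 0.2, 0.5]
finger_gap: 0.0511
grasp_force: 0.0
```

Emit:
jog_arm(hand=[0.6,0.6,0.6,0.6,0.6,0.6,0.6,0.6], dp=[[0,0,-1],[0,0,-4],[0,0,-8],[0,0,-12],[0,0,-15],[0,0,-16.5],[0,0,-16.5],[0,0,-16.5]], rotation=[[0,0,0],[0,0,0],[0,0,0],[0,0,0],[0,0,0],[0,0,0],[0,0,0],[0,0,0]])

```text
time_s: 14.0
tool_pos: [0.5965, -0.1355, 0.2294]
ee_rot: [[0.189, 0.982, 0.0], [0.982, -0.189, -0.0], [-0.0, 0.0, -1.0]]
wrist_force: [-0.7, -0.6, -0.6]
finger_gap: 0.0516
grasp_force: 0.0
```

```bash
python3 m.py e
```

```text
14.0 [ 0.5965 -0.1355  0.2294] [ 9.820e-01 -1.889e-01  2.000e-04] [-0.7 -0.6 -0.6] 0.051616547820924175 0.0
wrist red_grip 0.59 [320.5, 196.1] [ 0.5963 -0.1367  0.1   ] 0.6114
wrist red_pointer 0.93 [376.2, 220.9] [ 0.6436 -0.1893  0.048 ] 0.6678
wrist red_mark 0.69 [301.8, 219.0] [ 0.5692 -0.1754  0.042 ] 0.5921
wrist y [376, 183, 8, 46, 238] [378.8 204.6] [ 0.6487 -0.1724  0.048 ] 0.6696
wrist o [300, 209, 10, 20, 180] [305.  218.4] [ 0.5726 -0.1754  0.042 ] 0.5954
top red_grip 0.66 [379.1, 214.6] [ 0.5966 -0.1392  0.1   ] 0.6122
top red_pointer 0.57 [378.6, 213.5] [ 0.604  -0.1469  0.048 ] 0.6208
```

View pics/wrist_e.png

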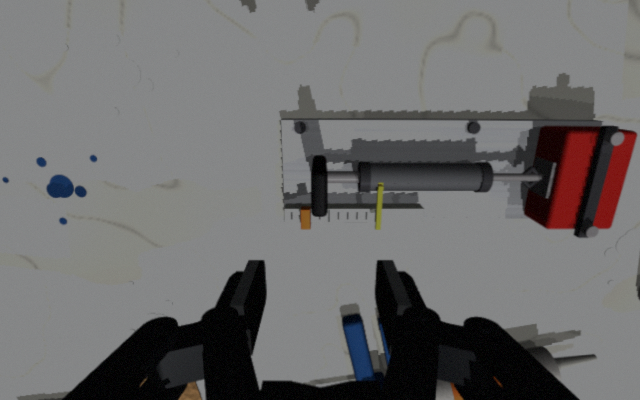

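The grip is back home at (319,186), the pointer is at (379,205), and the mark hasn't moved at (305,218). The arm is clear, so I'm handing in.

```bash
python3 -c "
from cell import env;print(env.job_done())"
```

```text
the job is handed in; nothing more can be done
None
```

I drew the red gauge about 76 mm until the pointer was level with the orange mark (within about 0.3 mm by the camera), held it for over 2 s, eased it home, let go and handed the job in at about 14 s; the hand-in gave no verdict, the red mark had not moved, and I never went near the blue gauge.

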